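# Take a cured glue-up press stack apart

## Task

The glue has cured, so take the pressing stack on the bench apart from the top down and put everything away: first both steel weights into their wooden trays, the round one in the round recess and the square one in the square recess with its sides square to it; then the plain plywood caul flat on its rest, centred between the two end stops and in line with it; last the striped glued blank flat across both bars of the drying rack, centred on the rack and in line with it. Set each thing down rather than dropping it, and do not disturb the block plane or the glue bottle.

Things in the scene. Friction and masses are not known exactly. Their poses are not given: they have to be found in the camera images.
- blank: Glued wooden blank, a flat bar of three strips (pale middle, dark sides), 220 x 52 x 28 mm (x, y, z), about 0.22 kg, loose, the bottom of the stack, lying on the bench. Origin: centre of its underside; x along its length, y across, z up. Symmetrical end for end.
- caul: Plain plywood caul, a flat strip 170 x 36 x 18 mm (x, y, z), about 0.09 kg, loose, lying flat and centred along the top of the blank (underside 28 mm above the bench), under the two weights. Origin: centre of its underside; x along its length, z up. Symmetrical end for end.
- round_weight: Plain round steel weight, upright cylinder 50 mm in diameter and 42 mm high, about 0.6 kg, loose, standing on one half of the caul (underside 46 mm above the bench), about 46 mm from the caul's middle. Origin: centre of its underside; z up.
- square_weight: Plain square steel weight, block 46 x 46 x 42 mm (x, y, z), about 0.62 kg, loose, standing on the other half of the caul (underside 46 mm above the bench), its sides roughly in line with the caul's. Origin: centre of its underside; x and y square to its sides, z up.
- round_tray: Fixed round wooden tray, 86 mm in diameter and 11 mm high, with a round recess 66 mm in diameter and 5 mm deep (cork-lined floor 6 mm above the bench): place of the round weight. Origin: centre of its underside on the bench; z up.
- square_tray: Fixed square wooden tray, 84 x 84 x 11 mm, with a square recess 62 x 62 mm and 5 mm deep (cork-lined floor 6 mm above the bench): place of the square weight. Origin: centre of its underside on the bench; x and y square to its sides, z up.
- caul_rest: Fixed rest of the caul: a flat wooden base 220 x 66 x 6 mm (x, y, z) with a plywood end stop across each end (60 mm wide, rising to 18 mm above the bench), 194 mm apart between the stops, open along the sides; the caul lies on the base, 6 mm above the bench. Origin: centre of its underside on the bench; x along its length, z up.
- rack: Fixed drying rack: wooden base 200 x 60 x 6 mm with two aluminium crossbars (18 mm wide, 90 mm long across, along y) centred 70 mm either side of its middle, their tops 20 mm above the bench; the blank lies across both bars along the rack's x. Origin: centre of its underside on the bench; x along its length, z up.
- plane: Bystander: small steel block plane with a brass front knob, 160 x 45 x about 55 mm, standing on the bench beyond the work. Origin: centre of its underside; x along its length. Leave it alone.
- glue: Bystander: white glue bottle with an orange cap, 56 mm in diameter, 130 mm high, standing on the bench at the far side of the work. Origin: centre of its underside. Leave it alone.
Not all that is in view belongs to the job. What is shaped like the square_weight but purple is not meant.

How it is judged:
By the outcome, as a careful person would: the job done as asked, in the order asked, and still so for the second after the job is handed in, with the robot touching nothing.
It also fails if it takes over 99 s, if anything falls off the work surface, if the arm or the gripper's body presses on something with over 40 N, if the wrist force passes 120 N, or if a joint passes its speed limit or range.

## Robot

A 6-joint arm with a two-finger parallel gripper is mounted at the origin on the work surface. World frame = base frame: x ahead of the robot, y to its left, z up, the work surface at z = 0. Lengths are in m, angles in rad, forces in N, time in s.
With the tool pointing down it reaches from about 0.15 to 0.775 m from the base axis. Payload 6.1 kg.
Tool frame: the origin (TCP) lies midway between the tips of the shut fingers; the grasp point (between the pads) lies 19 mm behind it (robot.grasp_offset is the x of the grasp point in the tool frame, in m); x points along the fingers, z is the direction in which the jaws open and shut, and the axes are right-handed (so a half turn about x gives the same grasp; the last joint's range is limited). The gripper opens to 85 mm and grips with 20 to 120 N. Pads are 22 mm wide; open, the fingers measure 114 mm over their backs; the gripper's body (76 mm by 85 mm) begins 54 mm behind the grasp point. The pads swing forward as they close: fully open they stand 13 mm farther back than shut.
Start: joints at [1.24, 0.126, -0.04, 1.405, 0, 1.571], TCP at [0.171, 0.497, 0.231] pointing down, gripper open.
Joint ranges: [-2.72, 2.72], [-0.95, 1.95], [-1.27, 1.35], [-1.78, 2.02], [-1.46, 1.47], [-3.14, 3.14]. Speed limits (rad/s): [2.39, 2.39, 3.01, 3.14, 3.14, 3.14].

## Interface

Orientations are given as a 3x3 rotation matrix whose columns are the frame's x, y, z axes.
In Python, from cell import robot, cams, job_done gives the robot as it stands.
- The arm moves only by the shell command python3 -m jog 'ROWS' [FORCE]. ROWS is JSON, a list that holds one entry, the list of rows, each a list of 7 numbers: the shift along the tool's x, y, z in cm, then the turn, a rotation vector about the tool's x, y, z in rad, then the finger opening in cm, from 0 to 8.54. A call has 1 to 10 rows; each row shifts and turns the pose as measured when the row begins, along the tool's axes as they then stand; what a row does not reach is not made up. A row lasts 1/12 s, in which the tool goes at most 41.7 mm and 7.16 degrees, less where a joint would pass 70% of its speed; a pose out of reach is approached as far as the arm can. A call is refused whole if a number of a shift passes 4.17 or a number of a turn 0.125, either way. A call with a gripper value outside its range is refused whole. The fingers move at their own pace and stop on an object; FORCE is the grip in N (left out, the last holds). Time passes only in rows, so rows that do not move let the fingers close. It gives the time, the measured TCP pose, the force and the opening at its end, in the units of the state.
- robot.get_state(): the state, without advancing time (a new reading comes with each control period).
- cams.read_camera(name): name is "scene" or "top" or "wrist"; returns the picture (400x640x3 uint8, red, green, blue); there is no depth.
- cams.camera_model(name): a dict with "camera_matrix" (3x3 intrinsics, pixels), "view" (4x4, takes a point from world to camera coordinates). Camera axes: x right, y down, z forward; pixel columns grow to the right and rows downward; lengths in m; the calibration is good to about 2 mm. A picture is of the moment at which its call begins: read the wrist's pose just before it. camera_model takes no time and is no camera call; for the wrist camera it gives the pose at the moment of the call.
- job_done(): hands the job in, once; it reports no verdict.
The state is a dict: "t": time; "joints": joint angles; "joint_vel": joint speeds; "effort": joint torques, N m; "position": TCP position; "orientation": TCP orientation; "force": force on the tool from outside, world axes, zero at the start; "wrist_torque": the same for the moment, N m; "gripper_width": finger opening in m.
Only numpy, scipy, OpenCV 4.12 (cv2) and the standard library are available. Lean on these libraries where they do the work, as an engineer would, in place of code of your own. Each camera call takes 0.05 s, during which the arm holds its last target. There are 200 camera calls.

## Working session

There is one attempt and no reset: what is moved stays moved. The work goes in short steps, Python scripts to look and compute and a shell command to move; the robot and the scene stay as the last step left them, time stands still between calls to the robot, and variables do not carry over. Pictures are saved under pics/ and viewed, about 12 in all and at most 16, crops included, and the job is handed in when it is done.

```bash
mkdir -p pics; python3 - <<'E'
from cell import robot,cams
import cv2,numpy as np
s=robot.get_state();print(s['t'],s['position'],np.round(s['orientation'],3))
for n in('top','scene'):
    cv2.imwrite(f'pics/{n}0.png',cams.read_camera(n)[:,:,::-1])
    m=cams.camera_model(n);print(n,np.round(m['camera_matrix'],1).tolist(),np.round(m['view'],3).tolist())
E
```

```text
0.0 [0.17039893 0.49615289 0.23052299] [[-0.001 -0.946  0.325]
 [-0.002  0.325  0.946]
 [-1.    -0.    -0.002]]
top [[362.8, 0.0, 315.6], [0.0, 362.8, 200.7], [0.0, 0.0, 1.0]] [[0.015, -1.0, -0.014, 0.007], [-0.996, -0.014, -0.089, 0.608], [0.088, 0.015, -0.996, 0.843], [0.0, 0.0, 0.0, 1.0]]
scene [[409.1, 0.0, 324.6], [0.0, 409.1, 205.2], [0.0, 0.0, 1.0]] [[-0.147, 0.989, -0.015, 0.07], [0.662, 0.087, -0.744, -0.35], [-0.735, -0.12, -0.667, 1.597], [0.0, 0.0, 0.0, 1.0]]
```

View pics/top0.png

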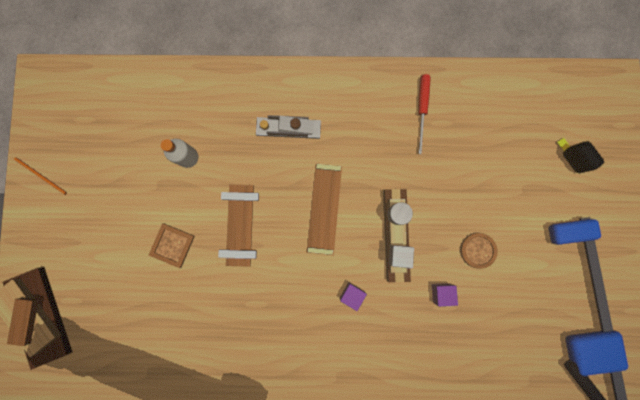

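View pics/scene0.png

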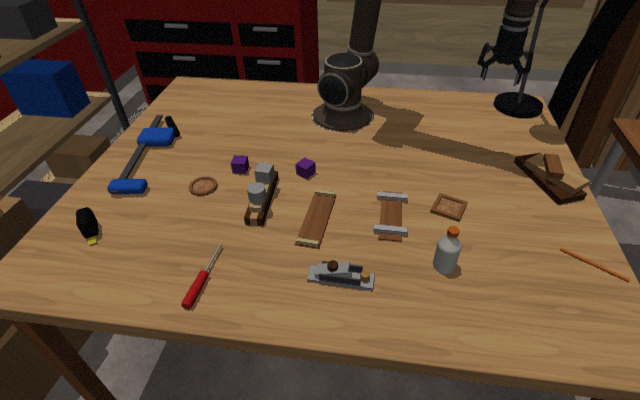

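The top view shows the stack at about (400,235). The round weight is at (401,213), the grey square weight at (402,257), the round tray at (479,250), the rest at (325,209), the rack at (240,225) and the square tray at (172,245). There are three square blocks: purple at (353,297), purple at (447,295), and the grey one on the caul at (402,257). The grey one is meant. I'll confirm it in an enlarged crop.

```bash
python3 - <<'E'
import cv2
a=cv2.imread('pics/top0.png')
def c(x0,y0,x1,y1,k,n): cv2.imwrite(n,cv2.resize(a[y0:y1,x0:x1],None,fx=k,fy=k,interpolation=cv2.INTER_CUBIC))
c(375,180,505,290,5,'pics/c1.png'); c(140,150,350,275,3.8,'pics/c2.png')
E
```

```text
(no output)
```

View pics/c1.png

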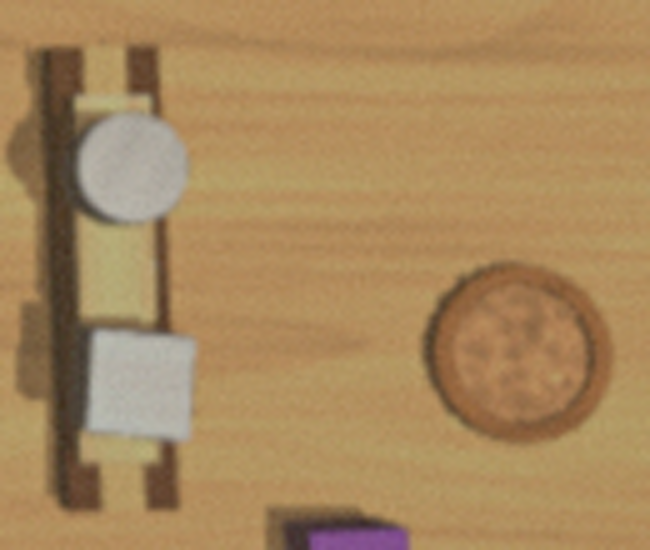

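View pics/c2.png

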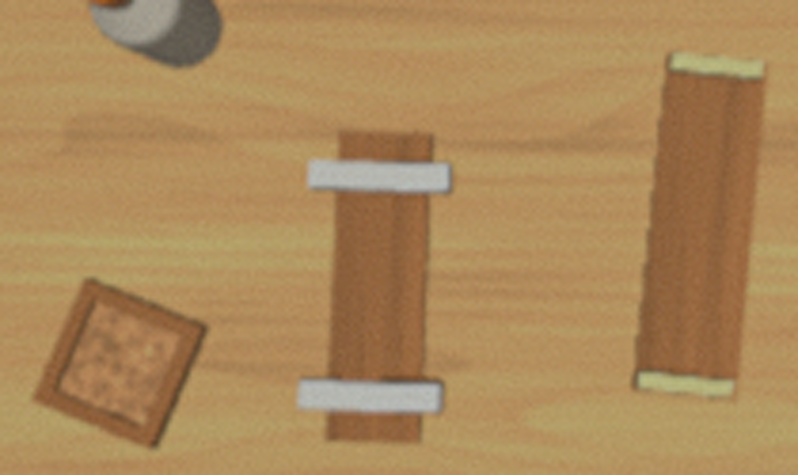

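The crops confirm it. The grey square block stands on the caul (top corners near (92,328) to (188,440) in the crop), and the purple ones are off the stack. Next I'll turn the pixels into poses.

```bash
cat > h.py <<'E'
from cell import robot,cams
import cv2,numpy as np
def ray(m,uv,z):
    K=np.array(m['camera_matrix']);V=np.array(m['view']);R,t=V[:3,:3],V[:3,3]
    C=-R.T@t; d=R.T@np.linalg.solve(K,[uv[0],uv[1],1]); return (C+d*(z-C[2])/d[2])
def pts(m,P,z,o=(0,0),k=1): return np.array([ray(m,(o[0]+(u+.5)/k-.5,o[1]+(v+.5)/k-.5),z)[:2] for u,v in P])
def ang(a,b): d=b-a; return np.degrees(np.arctan2(d[1],d[0]))
E
python3 - <<'E'
from h import *
np.set_printoptions(precision=4,suppress=True)
m=cams.camera_model('top')
A=lambda P,z:pts(m,P,z,(375,180),5); B=lambda P,z:pts(m,P,z,(140,150),3.8)
print('round',A([(132,168)],.088))
s=A([(92,328),(197,338),(188,440),(85,430)],.088)
def q(n,s): print(n,s.mean(0),[round(float(np.linalg.norm(s[i]-s[(i+1)%4])),4) for i in range(4)],[round(float(ang(s[i],s[(i+1)%4])),1) for i in range(4)])
q('square',s)
q('caul',A([(75,95),(152,97),(158,463),(82,460)],.046))
b=A([(105,47),(123,510)],.028);print('blank',b.mean(0),np.linalg.norm(b[1]-b[0]),ang(b[1],b[0]))
print('rtray',A([(522,352)],.011))
q('stray',B([(90,280),(207,325),(156,445),(37,398)],.011))
t=B([(310,158),(451,163),(449,192),(307,187)],.020);u=B([(300,379),(442,382),(439,412),(298,407)],.020)
print('rack',(t.mean(0)+u.mean(0))/2,np.linalg.norm(t.mean(0)-u.mean(0)),ang(u.mean(0),t.mean(0)),ang(t[1],t[0]),ang(u[1],u[0]))
t=B([(670,54),(765,62),(763,79),(669,71)],.018);u=B([(640,372),(735,381),(733,395),(636,388)],.018)
print('rest',(t.mean(0)+u.mean(0))/2,np.linalg.norm(t.mean(0)-u.mean(0)),ang(u.mean(0),t.mean(0)),ang(t[1],t[0]),ang(u[1],u[0]))
w=cams.camera_model('wrist');S=robot.get_state()
V=np.array(w['view']);C=-V[:3,:3].T@V[:3,3]
R=np.array(S['orientation']);print('wrist cam in tool',R.T@(C-S['position']),'axes',R.T@V[:3,:3].T,np.array(w['camera_matrix'])[0])
E
```

```text
round [[ 0.5777 -0.1745]]
square [ 0.483  -0.1777] [0.0461, 0.0446, 0.045, 0.0445] [-94.5, 174.4, 85.4, -4.2]
caul [ 0.5294 -0.1764] [0.0359, 0.169, 0.0348, 0.1687] [-90.7, -179.5, 88.7, 0.9]
blank [ 0.5299 -0.1789] 0.21848657241540811 1.9474488644663956
rtray [[ 0.4964 -0.3776]]
stray [0.4973 0.3642] [0.0817, 0.0818, 0.0828, 0.0815] [-109.8, 159.1, 69.9, -21.7]
rack [0.549  0.2021] 0.1394196709912192 -0.5410087456771422 88.73193399592942 89.69637407870896
rest [ 0.5906 -0.0049] 0.2034812608305582 -4.7818022746010165 85.83100848451821 85.5189633824743
wrist cam in tool [-0.1425  0.0773 -0.0004] axes [[ 0.0008 -0.3023  0.9532]
 [-0.0007 -0.9532 -0.3023]
 [ 1.     -0.0004 -0.0009]] [277.6771   0.     319.9664]
```

```bash
cat > to.py <<'E'
# remaining shift (tool axes, cm) to a target x y z, and turn about tool x to yaw (jaw angle, deg); shift is given in axes after the turn
import sys
from h import *
x,y,z,a=map(float,sys.argv[1:5]);s=robot.get_state();R=np.array(s['orientation'])
c=np.degrees(np.arctan2(R[1,2],R[0,2]));t=-np.radians(a-c)
A=np.radians(a);N=np.array([[0,np.sin(A),np.cos(A)],[0,-np.cos(A),np.sin(A)],[-1,0,0]])
n=N.T@R; tilt=np.degrees(np.arccos(-R[2,0]))
d=(np.array([x,y,z])-s['position'])*100
print('t %.2f'%s['t'],'pos',np.round(s['position'],4),'yaw %.2f tilt %.2f'%(c,tilt),'| shift after turn',np.round(N.T@d,2),'now-axes',np.round(R.T@d,2),'turn x %.3f'%t,'w %.4f'%s['gripper_width'],'F',np.round(s['force'],1))
E
python3 -m jog '[[[0,0,0,-0.117,0,0,8.5],[0,0,0,-0.117,0,0,8.5],[0,0,0,-0.117,0,0,8.5],[0,-2.1,-3.5,0,0,0,8.5],[0,-2.1,-3.5,0,0,0,8.5],[0,-2.1,-3.5,0,0,0,8.5],[0,-2.1,-3.5,0,0,0,8.5],[0,-2.1,-3.5,0,0,0,8.5],[0,-2.1,-3.5,0,0,0,8.5],[0,-2.1,-3.5,0,0,0,8.5]]]'; python3 to.py .578 -.1745 .15 91
```

```text
t: 0.93
position: [0.3264, 0.2545, 0.2251]
orientation: [[-0.006, -0.999, -0.054], [-0.009, -0.054, 0.998], [-1.0, 0.006, -0.008]]
force: [1.1, 0.4, 1.3]
gripper_width: 0.0852
t 0.93 pos [0.3264 0.2545 0.2251] yaw 93.12 tilt 0.59 | shift after turn [  7.51  24.41 -43.34] now-axes [  7.73 -22.84 -44.15] turn x 0.037 w 0.0852 F [1.1 0.4 1.3]
```

```bash
sed -i 's/\[0,np.sin(A),np.cos(A)\],\[0,-np.cos(A),np.sin(A)\]/[0,-np.sin(A),np.cos(A)],[0,np.cos(A),np.sin(A)]/' to.py
python3 -m jog '[[[0,-2,-3.6,0.037,0,0,8.5],[0,-2,-3.6,0,0,0,8.5],[0,-2,-3.6,0,0,0,8.5],[0,-2,-3.6,0,0,0,8.5],[0.5,-2,-3.6,0,0,0,8.5],[1,-2,-3.6,0,0,0,8.5],[1,-2,-3.6,0,0,0,8.5],[1,-2,-3.6,0,0,0,8.5],[1,-2,-3.6,0,0,0,8.5],[0,0,0,0,0,0,8.5]]]'; python3 to.py .578 -.1745 .17 91
```

```text
t: 1.77
position: [0.5102, -0.0736, 0.1809]
orientation: [[-0.004, -1.0, -0.009], [-0.009, -0.009, 1.0], [-1.0, 0.005, -0.009]]
force: [-0.4, -0.2, 0.2]
gripper_width: 0.0851
t 1.77 pos [ 0.5102 -0.0736  0.1809] yaw 90.52 tilt 0.58 | shift after turn [  1.09  -6.6  -10.21] now-axes [  1.15  -6.69 -10.14] turn x -0.008 w 0.0851 F [-0.4 -0.2  0.2]
```

```bash
python3 -m jog '[[[0,-2,-3.1,0,0,0,8.5],[0,-2,-3.1,0,0,0,8.5],[0,-2,-3.1,0,0,0,8.5],[0,-0.7,-0.8,0,0,0,8.5],[0,0,0,0,0,0,8.5],[0,0,0,0,0,0,8.5]]]'; python3 to.py .578 -.1745 .055 91; python3 - <<'E'
from h import *
m=cams.camera_model('wrist');a=cams.read_camera('wrist')
np.savez('w1.npz',K=m['camera_matrix'],V=m['view'])
cv2.imwrite('pics/w1.png',a[:,:,::-1])
E
```

```text
t: 2.27
position: [0.5778, -0.1799, 0.1759]
orientation: [[-0.014, -1.0, -0.004], [-0.005, -0.004, 1.0], [-1.0, 0.014, -0.005]]
force: [-1.0, -0.2, 0.0]
gripper_width: 0.0849
t 2.27 pos [ 0.5778 -0.1799  0.1759] yaw 90.25 tilt 0.84 | shift after turn [12.09 -0.03  0.54] now-axes [12.08 -0.19  0.61] turn x -0.013 w 0.0849 F [-1.  -0.2  0. ]
```

View pics/w1.png

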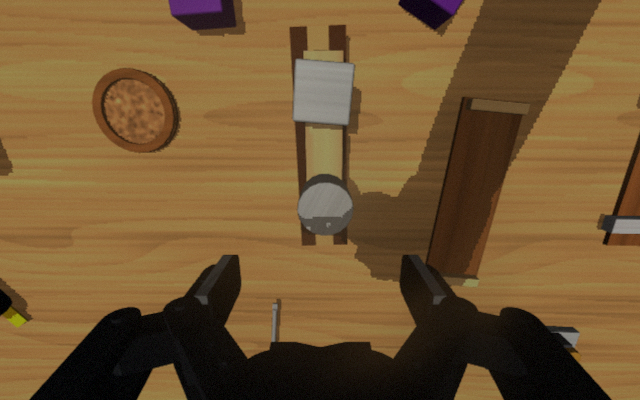

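Wrist view: the weight's top disc is centred at (325,204), the square weight's top is at (295..355, 60..123), and the round tray is centred at (136,110).

```bash
python3 - <<'E'
from h import *
w=np.load('w1.npz');m=dict(camera_matrix=w['K'],view=w['V'])
np.set_printoptions(precision=4,suppress=True)
print('round',pts(m,[(325,204)],.088))
s=pts(m,[(296,60),(355,64),(350,124),(294,118)],.088);print('sq',s.mean(0),ang(s[1],s[0]),ang(s[2],s[1]),ang(s[2],s[3]))
print('tray',pts(m,[(135.5,110)],.011))
c=pts(m,[(340.5,26),(338.5,245)],.028);print(c,pts(m,[(299,27),(308,245)],.028))
E
```

```text
round [[ 0.572  -0.1767]]
sq [ 0.4815 -0.1784] -93.35947713079594 177.04006274762872 -95.64546855404205
tray [[ 0.4926 -0.3768]]
[[ 0.4193 -0.1631]
 [ 0.6391 -0.1599]] [[ 0.4202 -0.2013]
 [ 0.6394 -0.1949]]
```

```bash
python3 -m jog '[[[0,0.2,0.4,-0.013,0.010,0.005,8.5],[2.5,0,0,0,0,0,8.5],[2.5,0,0,0,0,0,8.5],[2.5,0,0,0,0,0,8.5],[2,0,0,0,0,0,8.5],[1.5,0,0,0,0,0,8.5],[0,0,0,0,0,0,8.5]]]' 50; python3 to.py .575 -.1757 .053 91
```

```text
t: 2.9
position: [0.5697, -0.1657, 0.0671]
orientation: [[-0.014, -0.999, -0.034], [-0.018, -0.034, 0.999], [-1.0, 0.015, -0.018]]
force: [-1.4, 0.8, -0.8]
gripper_width: 0.0851
t 2.90 pos [ 0.5697 -0.1657  0.0671] yaw 91.94 tilt 1.34 | shift after turn [ 1.41 -0.52 -1.01] now-axes [ 1.42 -0.52 -0.99] turn x 0.016 w 0.0851 F [-1.4  0.8 -0.8]
```

```bash
cat >> to.py <<'E'
u=R.T@[0,0,-1];print('level turn y %.3f z %.3f'%(-u[2],u[1]))
E
python3 -m jog '[[[0,-0.5,-1,0.016,-0.018,-0.015,8.5],[0,0,0,0,0,0,8.5],[0,0,0,0,0,0,8.5]]]' 50; python3 to.py .575 -.1757 .053 91
```

```text
t: 3.15
position: [0.5744, -0.1724, 0.0697]
orientation: [[0.002, -1.0, -0.022], [0.001, -0.022, 1.0], [-1.0, -0.002, 0.001]]
force: [0.2, -0.6, 0.2]
gripper_width: 0.0851
t 3.15 pos [ 0.5744 -0.1724  0.0697] yaw 91.26 tilt 0.11 | shift after turn [ 1.67 -0.05 -0.33] now-axes [ 1.67 -0.05 -0.33] turn x 0.004 w 0.0851 F [ 0.2 -0.6  0.2]
level turn y 0.001 z 0.002
```

```bash
python3 -m jog '[[[1,0,-0.35,0,0,0,8.5],[0.7,0,0,0,0,0,8.5],[0,0,0,0,0,0,8.5],[0,0,0,0,0,0,4],[0,0,0,0,0,0,4],[0,0,0,0,0,0,4],[0,0,0,0,0,0,4],[0,0,0,0,0,0,4],[0,0,0,0,0,0,4],[0,0,0,0,0,0,4]]]' 50; python3 to.py .575 -.1757 .053 91
```

```text
t: 3.98
position: [0.5764, -0.1765, 0.0548]
orientation: [[0.007, -1.0, -0.022], [-0.0, -0.022, 1.0], [-1.0, -0.007, -0.001]]
force: [0.2, 1.3, 0.3]
gripper_width: 0.0491
t 3.98 pos [ 0.5764 -0.1765  0.0548] yaw 91.27 tilt 0.38 | shift after turn [0.18 0.14 0.09] now-axes [0.18 0.14 0.09] turn x 0.005 w 0.0491 F [0.2 1.3 0.3]
level turn y -0.001 z 0.007
```

```bash
python3 -m jog '[[[-1,0,0,0,0,0.007,4],[-2.5,0,0,0,0,0,4],[-2.5,0,0,0,0,0,4],[0,0.8,-2.5,0,0,0,4],[0,1.2,-3,0,0,0,4],[0,1.2,-3,0,0,0,4],[0,1.2,-3,0,0,0,4],[0,1.2,-3,0,0,0,4],[0,1.2,-3,0,0,0,4],[0,0,0,0,0,0,4]]]' 50; python3 to.py .496 -.378 .06 91
```

```text
t: 4.82
position: [0.5046, -0.3557, 0.1057]
orientation: [[-0.021, -0.999, -0.03], [0.006, -0.03, 1.0], [-1.0, 0.021, 0.007]]
force: [1.1, -0.1, -5.3]
gripper_width: 0.0487
t 4.82 pos [ 0.5046 -0.3557  0.1057] yaw 91.70 tilt 1.27 | shift after turn [ 4.57  0.9  -2.22] now-axes [ 4.58  0.83 -2.24] turn x 0.012 w 0.0487 F [ 1.1 -0.1 -5.3]
level turn y 0.007 z -0.021
```

```bash
python3 -m jog '[[[0,0.9,-2.2,0.012,0.007,-0.021,4],[2,0,0,0,0,0,4],[0,0,0,0,0,0,4],[0,0,0,0,0,0,4]]]' 50; python3 to.py .496 -.378 .014 91
python3 - <<'E'
from h import *
m=cams.camera_model('wrist');a=cams.read_camera('wrist')
np.savez('w2.npz',K=m['camera_matrix'],V=m['view'])
cv2.imwrite('pics/w2.png',a[:,:,::-1])
E
```

```text
t: 5.15
position: [0.4923, -0.3803, 0.081]
orientation: [[-0.006, -1.0, -0.012], [0.004, -0.012, 1.0], [-1.0, 0.006, 0.004]]
force: [-0.2, 0.1, -5.0]
gripper_width: 0.0489
t 5.15 pos [ 0.4923 -0.3803  0.081 ] yaw 90.67 tilt 0.39 | shift after turn [ 6.7  -0.37  0.22] now-axes [ 6.7  -0.41  0.19] turn x -0.006 w 0.0489 F [-0.2  0.1 -5. ]
level turn y 0.004 z -0.006
```

View pics/w2.png

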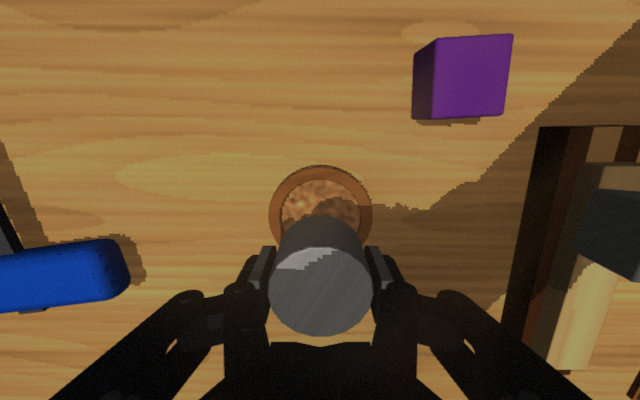

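```bash
python3 - <<'E'
from h import *
w=np.load('w2.npz');m=dict(camera_matrix=w['K'],view=w['V'])
print(pts(m,[(320.5,289),(320.5,335),(268,289),(373,289)],.114),pts(m,[(321,216),(321,166),(269,216),(373,216)],.011))
E
```

```text
[[ 0.49054941 -0.38069544]
 [ 0.51640629 -0.38039631]
 [ 0.49076097 -0.404735  ]
 [ 0.49033756 -0.35662191]] [[ 0.49192189 -0.37975101]
 [ 0.45105414 -0.38024563]
 [ 0.49233818 -0.42204766]
 [ 0.49150506 -0.33740004]]
```

```bash
python3 -m jog '[[[1,-0.2,0.1,0,0.004,-0.006,4],[2,0,0,0,0,0,4],[1.5,0,0,0,0,0,4],[0,0,0,0,0,0,4],[0,0,0,0,0,0,4]]]' 50; python3 to.py .4945 -.3795 .0148 91
```

```text
t: 5.62
position: [0.4963, -0.3754, 0.0368]
orientation: [[-0.0, -1.0, -0.017], [0.001, -0.017, 1.0], [-1.0, 0.0, 0.001]]
force: [0.9, -0.6, -4.6]
gripper_width: 0.0486
t 5.62 pos [ 0.4963 -0.3754  0.0368] yaw 90.98 tilt 0.07 | shift after turn [ 2.2   0.18 -0.4 ] now-axes [ 2.2   0.18 -0.41] turn x -0.000 w 0.0486 F [ 0.9 -0.6 -4.6]
level turn y 0.001 z -0.000
```

```bash
python3 -m jog '[[[0.8,0.15,-0.4,0,0,0,4],[0.8,0,0,0,0,0,4],[0.4,0,0,0,0,0,4],[0,0,0,0,0,0,4],[0,0,0,0,0,0,4]]]' 50; python3 to.py .4945 -.3795 .0148 91
```

```text
t: 6.03
position: [0.4969, -0.3799, 0.0185]
orientation: [[0.003, -1.0, -0.019], [-0.001, -0.019, 1.0], [-1.0, -0.003, -0.001]]
force: [0.2, -0.1, -6.0]
gripper_width: 0.0487
t 6.03 pos [ 0.4969 -0.3799  0.0185] yaw 91.09 tilt 0.17 | shift after turn [0.37 0.24 0.04] now-axes [0.37 0.24 0.04] turn x 0.002 w 0.0487 F [ 0.2 -0.1 -6. ]
level turn y -0.001 z 0.003
```

Still hanging (-6 N). Now the last few millimetres, gently.

```bash
python3 -m jog '[[[0.2,0.15,0.04,0,0,0,4],[0.1,0,0,0,0,0,4],[0.1,0,0,0,0,0,4],[0,0,0,0,0,0,4]]]' 50; python3 to.py .4945 -.3795 .0148 91
```

```text
t: 6.37
position: [0.4955, -0.3799, 0.0151]
orientation: [[0.004, -1.0, -0.019], [-0.002, -0.019, 1.0], [-1.0, -0.004, -0.002]]
force: [-0.7, -0.4, -5.6]
gripper_width: 0.0487
t 6.37 pos [ 0.4955 -0.3799  0.0151] yaw 91.07 tilt 0.24 | shift after turn [0.03 0.1  0.04] now-axes [0.03 0.1  0.04] turn x 0.001 w 0.0487 F [-0.7 -0.4 -5.6]
level turn y -0.002 z 0.004
```

```bash
python3 -m jog '[[[0.1,0.1,0.04,0,0,0,4],[0,0,0,0,0,0,4],[0,0,0,0,0,0,4]]]' 50; python3 to.py .4945 -.3795 .0148 91;python3 -m jog '[[[0.1,0,0,0,0,0,4],[0,0,0,0,0,0,4],[0,0,0,0,0,0,4]]]' 50; python3 to.py .4945 -.3795 .0148 91
```

```text
t: 6.62
position: [0.4955, -0.3802, 0.0154]
orientation: [[0.006, -1.0, -0.019], [-0.003, -0.019, 1.0], [-1.0, -0.006, -0.003]]
force: [0.1, 0.5, -5.2]
gripper_width: 0.0486
t 6.62 pos [ 0.4955 -0.3802  0.0154] yaw 91.07 tilt 0.42 | shift after turn [0.06 0.1  0.07] now-axes [0.06 0.1  0.07] turn x 0.001 w 0.0486 F [ 0.1  0.5 -5.2]
level turn y -0.003 z 0.006
t: 6.87
position: [0.4954, -0.3802, 0.0149]
orientation: [[0.007, -1.0, -0.019], [-0.004, -0.019, 1.0], [-1.0, -0.007, -0.004]]
force: [0.1, -0.1, -4.8]
gripper_width: 0.0487
t 6.87 pos [ 0.4954 -0.3802  0.0149] yaw 91.07 tilt 0.43 | shift after turn [0.01 0.09 0.07] now-axes [0.01 0.09 0.07] turn x 0.001 w 0.0487 F [ 0.1 -0.1 -4.8]
level turn y -0.004 z 0.007
```

```bash
python3 -m jog '[[[0.2,0,0,0,0.004,0.007,4],[0,0,0,0,0,0,4],[0,0,0,0,0,0,4]]]' 50; python3 to.py .4945 -.3795 .0148 91;python3 -m jog '[[[0.2,0,0,0,0,0,4],[0,0,0,0,0,0,4],[0,0,0,0,0,0,4]]]' 50; python3 to.py .4945 -.3795 .0148 91
```

```text
t: 7.12
position: [0.4957, -0.3804, 0.0158]
orientation: [[0.001, -1.0, -0.019], [-0.009, -0.019, 1.0], [-1.0, -0.001, -0.009]]
force: [-0.4, -0.4, -5.2]
gripper_width: 0.0489
t 7.12 pos [ 0.4957 -0.3804  0.0158] yaw 91.07 tilt 0.52 | shift after turn [0.1  0.12 0.09] now-axes [0.1  0.12 0.09] turn x 0.001 w 0.0489 F [-0.4 -0.4 -5.2]
level turn y -0.009 z 0.001
t: 7.37
position: [0.496, -0.3806, 0.015]
orientation: [[0.002, -1.0, -0.019], [-0.01, -0.019, 1.0], [-1.0, -0.002, -0.01]]
force: [-0.1, 0.6, -3.8]
gripper_width: 0.0488
t 7.37 pos [ 0.496  -0.3806  0.015 ] yaw 91.07 tilt 0.58 | shift after turn [0.02 0.14 0.12] now-axes [0.02 0.14 0.12] turn x 0.001 w 0.0488 F [-0.1  0.6 -3.8]
level turn y -0.010 z 0.002
```

```bash
python3 -m jog '[[[0.2,0,0,0,-0.01,0,4],[0.2,0,0,0,0,0,4],[0.2,0,0,0,0,0,4],[0,0,0,0,0,0,4]]]' 50; python3 to.py .4945 -.3795 .0148 91;
```

```text
t: 7.7
position: [0.4959, -0.3807, 0.0152]
orientation: [[0.005, -1.0, -0.019], [-0.001, -0.019, 1.0], [-1.0, -0.005, -0.001]]
force: [-0.2, -0.6, -5.9]
gripper_width: 0.0486
t 7.70 pos [ 0.4959 -0.3807  0.0152] yaw 91.07 tilt 0.27 | shift after turn [0.04 0.14 0.13] now-axes [0.04 0.14 0.13] turn x 0.001 w 0.0486 F [-0.2 -0.6 -5.9]
level turn y -0.001 z 0.005
```

```bash
python3 -m jog '[[[0.3,0,0,0,0,0,4],[0.3,0,0,0,0,0,4],[0,0,0,0,0,0,4]]]' 50; python3 to.py .4945 -.3795 .0148 91;python3 -m jog '[[[0.4,0,0,0,0,0.005,4],[0.4,0,0,0,0,0,4],[0,0,0,0,0,0,4]]]' 50; python3 to.py .4945 -.3795 .0148 91
```

```text
t: 7.95
position: [0.4962, -0.381, 0.0155]
orientation: [[0.008, -1.0, -0.018], [-0.002, -0.019, 1.0], [-1.0, -0.008, -0.003]]
force: [0.0, -0.4, -7.1]
gripper_width: 0.0491
t 7.95 pos [ 0.4962 -0.381   0.0155] yaw 91.06 tilt 0.48 | shift after turn [0.07 0.17 0.15] now-axes [0.07 0.17 0.15] turn x 0.001 w 0.0491 F [ 0.  -0.4 -7.1]
level turn y -0.003 z 0.008
t: 8.2
position: [0.4967, -0.3815, 0.0158]
orientation: [[0.007, -1.0, -0.018], [-0.005, -0.018, 1.0], [-1.0, -0.007, -0.005]]
force: [-0.2, -0.3, -5.9]
gripper_width: 0.0484
t 8.20 pos [ 0.4967 -0.3815  0.0158] yaw 91.05 tilt 0.51 | shift after turn [0.1  0.22 0.21] now-axes [0.1  0.22 0.21] turn x 0.001 w 0.0484 F [-0.2 -0.3 -5.9]
level turn y -0.005 z 0.007
```

```bash
python3 - <<'E'
from h import *
a=cams.read_camera('wrist')[:,:,::-1];b=cams.read_camera('scene')[:,:,::-1]
a=cv2.resize(a[130:350,220:420],None,fx=2,fy=2,interpolation=cv2.INTER_CUBIC)
b=cv2.resize(b[90:230,160:260],None,fx=3.15,fy=3.15,interpolation=cv2.INTER_CUBIC)[:440]
cv2.imwrite('pics/w3.png',np.hstack([a,b]))
s=robot.get_state();print(np.round(s['effort'],2),s['wrist_torque'],s['joints'])
E
```

```text
[ 4.900e-01 -5.559e+01  3.106e+01 -5.400e-01 -1.000e-01  2.000e-02] [0.79864356 0.65764685 0.09702285] [-6.55005082e-01  3.86142886e-01 -1.85663436e-01  9.89858389e-01
 -1.56775189e-05 -6.73273112e-01]
```

View pics/w3.png

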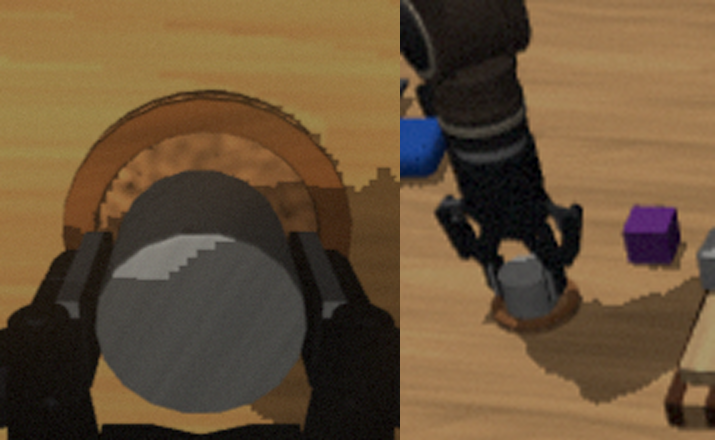

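```bash
python3 -m jog '[[[0.6,0,0,0,0,0,4]]]' 50; python3 to.py .4945 -.3795 .0148 91;python3 -m jog '[[[0.6,0,0,0,0,0,4]]]' 50; python3 to.py .4945 -.3795 .0148 91
python3 - <<'E'
from h import *
m=cams.camera_model('wrist')
print(pts(m,[(320,215)],.006),pts(m,[(323,196.5)],.011),pts(m,[(320.5,336)],.048),pts(m,[(268,286),(373,286)],.048),pts(m,[(323,175.5)],.011))
E
```

```text
t: 8.38
position: [0.4975, -0.382, 0.014]
orientation: [[0.01, -1.0, -0.018], [-0.007, -0.018, 1.0], [-1.0, -0.01, -0.007]]
force: [-31.7, 22.2, 86.9]
gripper_width: 0.0487
t 8.38 pos [ 0.4975 -0.382   0.014 ] yaw 91.04 tilt 0.68 | shift after turn [-0.08  0.3   0.26] now-axes [-0.09  0.3   0.26] turn x 0.001 w 0.0487 F [-31.7  22.2  86.9]
level turn y -0.007 z 0.010
t: 8.47
position: [0.498, -0.3821, 0.0136]
orientation: [[0.013, -1.0, -0.018], [-0.008, -0.019, 1.0], [-1.0, -0.012, -0.008]]
force: [-18.6, 14.5, 50.0]
gripper_width: 0.0488
t 8.47 pos [ 0.498  -0.3821  0.0136] yaw 91.06 tilt 0.86 | shift after turn [-0.12  0.35  0.27] now-axes [-0.13  0.35  0.27] turn x 0.001 w 0.0488 F [-18.6  14.5  50. ]
level turn y -0.008 z 0.012
[[ 0.4746734  -0.38316839]] [[ 0.46207351 -0.38172108]] [[ 0.52117781 -0.38172157]] [[ 0.49362342 -0.40592256]
 [ 0.4924857  -0.35864678]] [[ 0.45048767 -0.38196612]]
```

```bash
python3 -m jog '[[[-0.05,0,0,0,0,0,4],[0,0,0,0,0,0,5.2],[0,0,0,0,0,0,6],[0,0,0,0,0,0,7],[0,0,0,0,0,0,8.5],[0,0,0,0,0,0,8.5],[0,0,0,0,0,0,8.5],[-2,0,0,0,0,0,8.5],[-3.5,0,0,0,0,0,8.5],[-3.5,0,0,0,0,0,8.5]]]' 50; python3 to.py .4835 -.178 .12 86
```

```text
t: 9.3
position: [0.4937, -0.3789, 0.0938]
orientation: [[-0.001, -1.0, -0.019], [0.002, -0.019, 1.0], [-1.0, 0.001, 0.002]]
force: [1.4, -0.3, 0.7]
gripper_width: 0.085
t 9.30 pos [ 0.4937 -0.3789  0.0938] yaw 91.06 tilt 0.13 | shift after turn [-2.62  2.42 19.97] now-axes [-2.58  0.65 20.11] turn x 0.088 w 0.0850 F [ 1.4 -0.3  0.7]
level turn y 0.002 z -0.001
```

```bash
python3 -m jog '[[[-3,0,0,0.095,0,0,8.5],[-1,0,1.5,0,0,0,8.5],[0,0.4,4,0,0,0,8.5],[0,0.4,4,0,0,0,8.5],[0,0.4,4,0,0,0,8.5],[0,0.4,4,0,0,0,8.5],[0,0.4,2,0,0,0,8.5],[0,0,0,0,0,0,8.5],[0,0,0,0,0,0,8.5]]]'; python3 to.py .4825 -.178 .055 85.6; python3 - <<'E'
from h import *
m=cams.camera_model('wrist');a=cams.read_camera('wrist')
np.savez('w4.npz',K=m['camera_matrix'],V=m['view'])
cv2.imwrite('pics/w4.png',a[:,:,::-1])
E
```

```text
t: 10.05
position: [0.4909, -0.1757, 0.1381]
orientation: [[0.006, -0.997, 0.076], [-0.002, 0.076, 0.997], [-1.0, -0.006, -0.002]]
force: [0.4, -0.0, -0.6]
gripper_width: 0.0851
t 10.05 pos [ 0.4909 -0.1757  0.1381] yaw 85.63 tilt 0.38 | shift after turn [ 8.31  0.82 -0.29] now-axes [ 8.3   0.88 -0.28] turn x 0.001 w 0.0851 F [ 0.4 -0.  -0.6]
level turn y -0.002 z 0.006
```

View pics/w4.png

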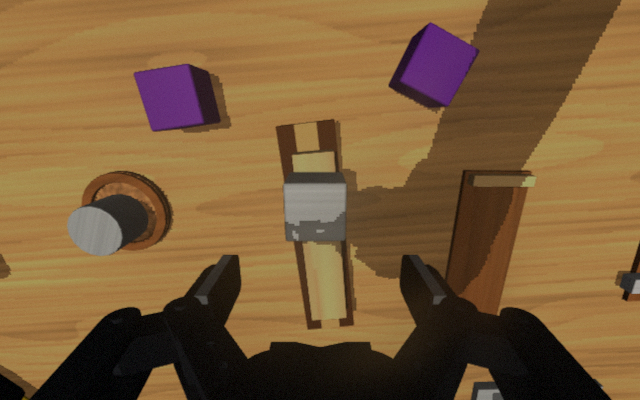

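```bash
python3 - <<'E'
from h import *
w=np.load('w4.npz');m=dict(camera_matrix=w['K'],view=w['V'])
s=pts(m,[(285,181),(346,180.5),(346.5,241),(286,240.5)],.088);print('sq',s.mean(0),ang(s[1],s[0]),ang(s[2],s[1]),ang(s[2],s[3]),s)
E
```

```text
sq [ 0.48054219 -0.17862396] -93.89320798174951 177.70952166826737 -94.85864673460492 [[ 0.45580425 -0.19855852]
 [ 0.45873766 -0.15545433]
 [ 0.50576054 -0.15733514]
 [ 0.50186631 -0.20314784]]
```

```bash
python3 -m jog '[[[0,1,-0.3,0,-0.002,0.006,8.5],[1.5,0,0,0,0,0,8.5],[2,0,0,0,0,0,8.5],[1.5,0,0,0,0,0,8.5],[0,0,0,0,0,0,8.5],[0,0,0,0,0,0,8.5]]]' 60; python3 to.py .4815 -.1782 .054 85.6
```

```text
t: 10.6
position: [0.4781, -0.1849, 0.0856]
orientation: [[-0.002, -0.997, 0.083], [-0.0, 0.083, 0.997], [-1.0, 0.002, -0.001]]
force: [-0.8, 0.4, 0.3]
gripper_width: 0.0849
t 10.60 pos [ 0.4781 -0.1849  0.0856] yaw 85.24 tilt 0.13 | shift after turn [ 3.16 -0.29  0.7 ] now-axes [ 3.16 -0.29  0.7 ] turn x -0.006 w 0.0849 F [-0.8  0.4  0.3]
level turn y -0.001 z -0.002
```

```bash
python3 -m jog '[[[1,-0.3,0.7,-0.006,0,0,8.5],[1.2,0,0,0,0,0,8.5],[0.8,0,0,0,0,0,8.5],[0,0,0,0,0,0,8.5],[0,0,0,0,0,0,8.5]]]' 60; python3 to.py .4815 -.1782 .054 85.6
```

```text
t: 11.02
position: [0.483, -0.1802, 0.0557]
orientation: [[0.0, -0.997, 0.08], [-0.001, 0.08, 0.997], [-1.0, -0.0, -0.001]]
force: [1.6, 0.2, -0.2]
gripper_width: 0.085
t 11.02 pos [ 0.483  -0.1802  0.0557] yaw 85.41 tilt 0.07 | shift after turn [0.17 0.16 0.18] now-axes [0.17 0.16 0.18] turn x -0.003 w 0.0850 F [ 1.6  0.2 -0.2]
level turn y -0.001 z 0.000
```

```bash
python3 -m jog '[[[0.2,0.2,0.3,-0.003,0,0,8.5],[0,0,0,0,0,0,4],[0,0,0,0,0,0,4],[0,0,0,0,0,0,4],[0,0,0,0,0,0,4],[0,0,0,0,0,0,4],[0,0,0,0,0,0,4],[0,0,0,0,0,0,4]]]' 60; python3 to.py .4973 .3642 .12 68.9
```

```text
t: 11.68
position: [0.4823, -0.1769, 0.0557]
orientation: [[0.003, -0.997, 0.076], [-0.002, 0.076, 0.997], [-1.0, -0.003, -0.002]]
force: [0.8, -0.1, -1.1]
gripper_width: 0.0451
t 11.68 pos [ 0.4823 -0.1769  0.0557] yaw 85.64 tilt 0.22 | shift after turn [-6.43 18.08 51.02] now-axes [-6.56  2.6  54.05] turn x 0.292 w 0.0451 F [ 0.8 -0.1 -1.1]
level turn y -0.002 z 0.003
```

```bash
python3 -m jog '[[[-1,0,0,0,0,0,4],[-2.5,0,0,0,0,0,4],[-2.5,0,0,0,0,0,4],[-1,0.1,3,0,0,0,4],[0,0.2,4,0,0,0,4],[0,0.2,4,0,0,0,4],[0,0.2,4,0,0,0,4],[0,0.2,4,0,0,0,4],[0,0.2,4,0,0,0,4],[0,0.2,4,0,0,0,4]]]' 60; python3 to.py .4973 .3642 .10 69.4
```

```text
t: 12.52
position: [0.4867, 0.0976, 0.1292]
orientation: [[-0.006, -0.996, 0.092], [-0.0, 0.092, 0.996], [-1.0, 0.006, -0.001]]
force: [1.5, -1.0, -6.7]
gripper_width: 0.045
t 12.52 pos [0.4867 0.0976 0.1292] yaw 84.70 tilt 0.37 | shift after turn [ 2.92  8.39 25.32] now-axes [ 2.9   1.39 26.64] turn x 0.267 w 0.0450 F [ 1.5 -1.  -6.7]
level turn y -0.001 z -0.006
```

```bash
python3 -m jog '[[[0,0.2,4,0,0,0,4],[0,0.2,4,0,0,0,4],[0,0.2,4,0,0,0,4],[0,0.2,4,0,0,0,4],[0,0.3,4,0,0,0,4],[0.5,0.3,3,0,0,0,4],[0.5,0,0.5,0.12,0,0,4],[0.5,0,0,0.12,0,0,4],[0,0,0,0.03,0,0,4],[0,0,0,0,0,0,4]]]' 60; python3 to.py .4973 .3642 .10 69.4
```

```text
t: 13.35
position: [0.4858, 0.3536, 0.1123]
orientation: [[-0.016, -0.935, 0.354], [-0.001, 0.354, 0.935], [-1.0, 0.015, -0.007]]
force: [-1.1, 0.9, -4.9]
gripper_width: 0.0453
t 13.35 pos [0.4858 0.3536 0.1123] yaw 69.30 tilt 0.94 | shift after turn [ 1.23 -0.71  1.4 ] now-axes [ 1.21 -0.72  1.41] turn x -0.002 w 0.0453 F [-1.1  0.9 -4.9]
level turn y -0.007 z -0.015
```

```bash
python3 -m jog '[[[1,-0.7,1.4,0,-0.007,-0.015,4],[1.5,0,0,0,0,0,4],[0,0,0,0,0,0,4],[0,0,0,0,0,0,4]]]' 60; python3 to.py .4973 .3642 .0157 69.4
python3 - <<'E'
from h import *
m=cams.camera_model('wrist');a=cams.read_camera('wrist')
np.savez('w5.npz',K=m['camera_matrix'],V=m['view'])
cv2.imwrite('pics/w5.png',a[:,:,::-1])
E
```

```text
t: 13.68
position: [0.4963, 0.3638, 0.0867]
orientation: [[-0.002, -0.937, 0.35], [-0.002, 0.35, 0.937], [-1.0, 0.001, -0.003]]
force: [-0.8, -0.6, -5.1]
gripper_width: 0.0451
t 13.68 pos [0.4963 0.3638 0.0867] yaw 69.54 tilt 0.17 | shift after turn [ 7.1  -0.08  0.07] now-axes [ 7.1  -0.09  0.09] turn x 0.002 w 0.0451 F [-0.8 -0.6 -5.1]
level turn y -0.003 z -0.001
```

View pics/w5.png

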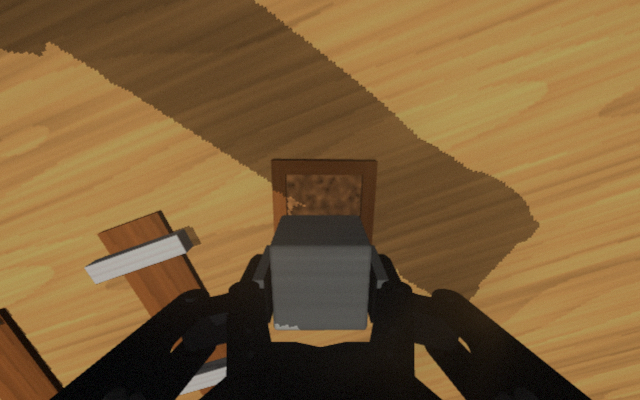

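```bash
python3 - <<'E'
from h import *
w=np.load('w5.npz');m=dict(camera_matrix=w['K'],view=w['V'])
np.set_printoptions(precision=4,suppress=True)
t=pts(m,[(273,160),(377,160)],.011);print('tray edge',t,ang(t[0],t[1]))
r=pts(m,[(286,176),(362,176)],.011);print('recess',r,np.linalg.norm(r[1]-r[0]))
s=pts(m,[(274,327),(368,326.5)],.119);print('w',s,ang(s[0],s[1]))
a=np.radians(69.4);y=np.array([-np.sin(a),np.cos(a)]);z=np.array([np.cos(a),np.sin(a)])
tc=t.mean(0)-y*.042;rc=r.mean(0)-y*.031;sc=s.mean(0)+y*.023
print('tray c',tc,rc,'weight c',sc,'shift y,z cm',[(q-sc)@y*100 for q in(tc,rc)],[(q-sc)@z*100 for q in(tc,rc)])
E
```

```text
tray edge [[0.4414 0.344 ]
 [0.4699 0.4205]] 69.52401299370025
recess [[0.4567 0.3487]
 [0.478  0.4056]] 0.06073176455681871
w [[0.5073 0.3353]
 [0.5228 0.3781]] 70.03597977050171
tray c [0.495  0.3675] [0.4964 0.3662] weight c [0.4935 0.3648] shift y,z cm [np.float64(-0.04391042100189938), np.float64(-0.22075246849114954)] [np.float64(0.2979496817049963), np.float64(0.22827659250458662)]
```

```bash
python3 -m jog '[[[1,-0.1,0.25,0,-0.003,0,4],[2,0,0,0,0,0,4],[1.5,0,0,0,0,0,4],[0.5,0,0,0,0,0,4],[0,0,0,0,0,0,4],[0,0,0,0,0,0,4]]]' 60; python3 to.py .4981 .3658 .0157 69.6
```

```text
t: 14.23
position: [0.4996, 0.3655, 0.0377]
orientation: [[0.002, -0.937, 0.35], [0.004, 0.35, 0.937], [-1.0, -0.0, 0.004]]
force: [0.4, -0.1, -5.0]
gripper_width: 0.0451
t 14.23 pos [0.4996 0.3655 0.0377] yaw 69.51 tilt 0.24 | shift after turn [ 2.2   0.16 -0.02] now-axes [ 2.2   0.16 -0.03] turn x -0.002 w 0.0451 F [ 0.4 -0.1 -5. ]
level turn y 0.004 z 0.000
```

```bash
python3 -m jog '[[[0.8,0.15,0,0,0.004,0,4],[0.8,0,0,0,0,0,4],[0.3,0,0,0,0,0,4],[0,0,0,0,0,0,4]]]' 60; python3 to.py .4981 .3658 .0157 69.6
python3 -m jog '[[[0.25,0,0,0,0,0,4]]]' 60;  python3 -m jog '[[[0.2,0,0,0,0,0,4]]]' 60
```

```text
t: 14.57
position: [0.4996, 0.367, 0.0196]
orientation: [[0.004, -0.937, 0.35], [0.002, 0.35, 0.937], [-1.0, -0.003, 0.003]]
force: [0.7, 0.1, -4.7]
gripper_width: 0.0451
t 14.57 pos [0.4996 0.367  0.0196] yaw 69.50 tilt 0.24 | shift after turn [ 0.39  0.1  -0.16] now-axes [ 0.39  0.1  -0.16] turn x -0.002 w 0.0451 F [ 0.7  0.1 -4.7]
level turn y 0.003 z 0.003
t: 14.65
position: [0.4998, 0.3672, 0.0174]
orientation: [[0.004, -0.937, 0.35], [0.003, 0.35, 0.937], [-1.0, -0.003, 0.004]]
force: [0.5, 0.2, -5.0]
gripper_width: 0.0453
t: 14.73
position: [0.4998, 0.3673, 0.0157]
orientation: [[0.004, -0.937, 0.35], [0.003, 0.35, 0.937], [-1.0, -0.003, 0.004]]
force: [-5.9, -4.8, 13.1]
gripper_width: 0.0452
```

```bash
python3 -m jog '[[[0,0,0,0,0,0,5],[0,0,0,0,0,0,6],[0,0,0,0,0,0,7],[0,0,0,0,0,0,8.5],[0,0,0,0,0,0,8.5],[0,0,0,0,0,0,8.5],[-2,0,0,0,0,0,8.5],[-3.5,0,0,0,0,0,8.5],[-4,0,0,0,0,0,8.5],[-4,0,0,0,0,0,8.5]]]' ; python3 - <<'E'
from h import *
m=cams.camera_model('wrist');a=cams.read_camera('wrist')
b=cams.read_camera('top')[:,:,::-1];cv2.imwrite('pics/top1.png',b)
o=np.vstack([cv2.resize(a[:,:,::-1],(480,300)),cv2.resize(b[180:290,375:505],(355,300),interpolation=cv2.INTER_CUBIC).copy() @ np.eye(3) if 0 else cv2.resize(b[175:290,340:524],(480,300),interpolation=cv2.INTER_CUBIC)])
cv2.imwrite('pics/w6.png',o)
E
python3 to.py .53 -.178 .12 91.5
```

```text
t: 15.57
position: [0.4966, 0.3649, 0.1487]
orientation: [[-0.003, -0.937, 0.35], [-0.003, 0.35, 0.937], [-1.0, 0.002, -0.004]]
force: [0.4, 0.1, -0.1]
gripper_width: 0.0851
t 15.67 pos [0.5    0.3675 0.1557] yaw 69.51 tilt 0.52 | shift after turn [  3.57  -1.57 -54.61] now-axes [  3.31 -21.88 -50.07] turn x -0.384 w 0.0851 F [1.7 0.9 0. ]
level turn y 0.007 z 0.005
```

View pics/w6.png

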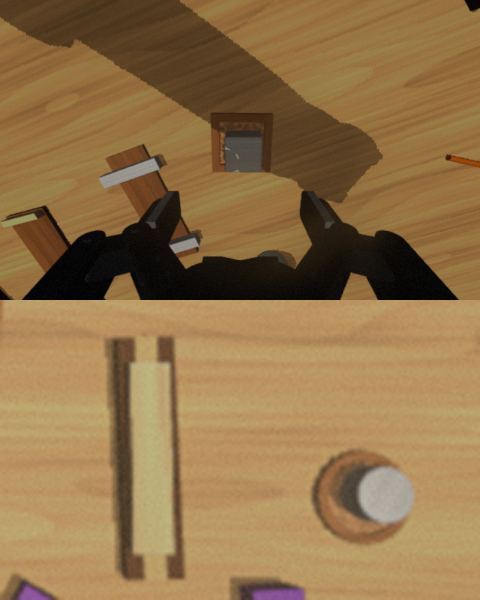

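```bash
python3 - <<'E'
from h import *
np.set_printoptions(precision=4,suppress=True)
m=cams.camera_model('wrist')
R=np.array(robot.get_state()['orientation'])
k=4/3
s=pts(m,[(226,137),(263,137),(263,172),(226,172)],.048,k=.75);t=pts(m,[(211,113),(273,113),(272,172),(212,172)],.011,k=.75)
for q in(s,t): print(q.mean(0),np.linalg.norm(q[1]-q[0]),np.linalg.norm(q[2]-q[1]))
print('weight-tray in tool y,z mm',((s.mean(0)-t.mean(0))@R[:2,1:])*1000)
m=cams.camera_model('top');K=480/184
A=lambda P,z:pts(m,[(u,v-300) for u,v in P],z,(340,175),K)
r=A([(385.5,494)],.048);rt=A([(363,496)],.011);print('round',r,rt)
c=A([(130,362),(168.5,362),(174.5,554),(133,554)],.046);print('caul',c.mean(0),ang(c[3],c[0]),ang(c[2],c[1]),np.linalg.norm(c[0]-c[3]))
b=A([(146.5,338),(154.5,578)],.028);print('blank',b.mean(0),ang(b[1],b[0]))
E
```

```text
[0.5071 0.3713] 0.045528722829397954 0.04668367755116048
[0.5021 0.3704] 0.08450643793047415 0.08720166504361326
weight-tray in tool y,z mm [-4.4398  2.5354]
round [[ 0.5003 -0.381 ]] [[ 0.4968 -0.3772]]
caul [ 0.5296 -0.176 ] 0.7150959419220944 1.3976774964539038 0.17005917043451518
blank [ 0.53   -0.1789] 1.6296415602053371
```

```bash
python3 -m jog '[[[0,0,-0.5,-0.12,0,0,8.5],[0,0,0,-0.12,0,0,8.5],[0,0,0,-0.12,0,0,8.5],[0,-0.2,-4,-0.02,0,0,8.5],[0,-0.2,-4,0,0,0,8.5],[0,-0.2,-4,0,0,0,8.5],[0,-0.2,-4,0,0,0,8.5],[0,-0.2,-4,0,0,0,8.5],[0,-0.2,-4,0,0,0,8.5],[0,-0.2,-4,0,0,0,8.5]]]'; python3 to.py .5296 -.1765 .12 91.2
```

```text
t: 16.5
position: [0.526, 0.083, 0.154]
orientation: [[0.017, -0.998, -0.057], [0.013, -0.057, 0.998], [-1.0, -0.017, 0.012]]
force: [1.1, -0.2, 0.5]
gripper_width: 0.085
t 16.50 pos [0.526 0.083 0.154] yaw 93.26 tilt 1.22 | shift after turn [  3.4    0.18 -25.95] now-axes [  3.06   1.17 -25.97] turn x 0.036 w 0.0850 F [ 1.1 -0.2  0.5]
level turn y 0.012 z 0.017
```

```bash
python3 -m jog '[[[0,0,-4,0.02,0.012,0.017,8.5],[0,0,-4,0,0,0,8.5],[0,0,-4,0,0,0,8.5],[0.5,0,-4,0,0,0,8.5],[0.5,0,-4,0,0,0,8.5],[0.5,0,-4,0,0,0,8.5],[0.5,0,-1.5,0,0,0,8.5],[0,0,0,0,0,0,8.5],[0,0,0,0,0,0,8.5]]]'; python3 to.py .5296 -.1765 .06 91.2;  python3 - <<'E'
from h import *
m=cams.camera_model('wrist');a=cams.read_camera('wrist')
np.savez('w7.npz',K=m['camera_matrix'],V=m['view'])
cv2.imwrite('pics/w7.png',a[:,:,::-1])
E
```

```text
t: 17.25
position: [0.5345, -0.19, 0.132]
orientation: [[0.005, -1.0, -0.026], [-0.002, -0.026, 1.0], [-1.0, -0.005, -0.002]]
force: [0.8, 0.1, 0.2]
gripper_width: 0.0852
t 17.25 pos [ 0.5345 -0.19    0.132 ] yaw 91.47 tilt 0.30 | shift after turn [7.2  0.46 1.36] now-axes [7.19 0.49 1.38] turn x 0.005 w 0.0852 F [0.8 0.1 0.2]
level turn y -0.002 z 0.005
```

View pics/w7.png

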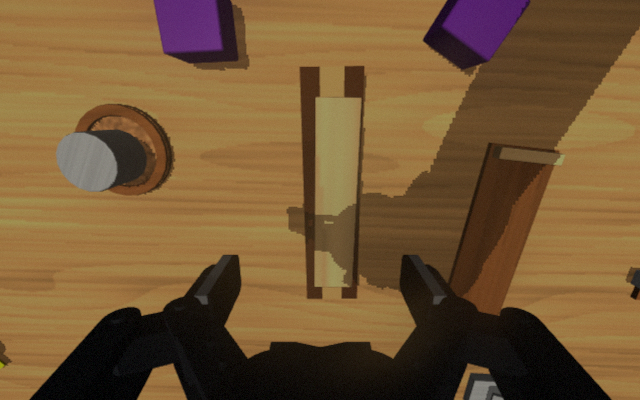

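```bash
python3 - <<'E'
from h import *
np.set_printoptions(precision=4,suppress=True)
w=np.load('w7.npz');m=dict(camera_matrix=w['K'],view=w['V'])
c=pts(m,[(316,97),(361,98),(355,288),(314,287)],.046);print('caul',c.mean(0),ang(c[0],c[3]),ang(c[1],c[2]),np.linalg.norm(c[0]-c[3]),np.linalg.norm(c[0]-c[1]))
c=pts(m,[(301,67),(364,66),(357,298),(307,298)],.028);print('blank',c.mean(0),ang(c[0],c[3]),ang(c[1],c[2]),np.linalg.norm(c[0]-c[3]))
E
```

```text
caul [ 0.5283 -0.177 ] 0.5369576671544284 2.092985564392673 0.16956467767420652 0.034577367083007945
blank [ 0.5288 -0.1798] 1.8759189766256479 2.3076237391458694 0.21883397793073778
```

```bash
python3 -m jog '[[[1,0.5,1.35,0.005,-0.002,0.005,8.5],[2,0,0,0,0,0,8.5],[2.5,0,0,0,0,0,8.5],[1,0,0,0,0,0,8.5],[0,0,0,0,0,0,8.5],[0,0,0,0,0,0,8.5]]]' 40; python3 to.py .529 -.1767 .031 91.2
```

```text
t: 17.8
position: [0.5311, -0.1684, 0.068]
orientation: [[0.004, -1.0, -0.031], [-0.0, -0.031, 1.0], [-1.0, -0.004, -0.0]]
force: [0.1, 0.1, 0.4]
gripper_width: 0.085
t 17.80 pos [ 0.5311 -0.1684  0.068 ] yaw 91.75 tilt 0.24 | shift after turn [ 3.7   0.22 -0.82] now-axes [ 3.7   0.25 -0.82] turn x 0.010 w 0.0850 F [0.1 0.1 0.4]
level turn y -0.000 z 0.004
```

```bash
python3 -m jog '[[[1,0.25,-0.8,0.01,0,0.004,8.5],[1.5,0,0,0,0,0,8.5],[0.7,0,0,0,0,0,8.5],[0,0,0,0,0,0,8.5],[0,0,0,0,0,0,8.5]]]' 40; python3 to.py .529 -.1767 .031 91.2
```

```text
t: 18.22
position: [0.5317, -0.1775, 0.0388]
orientation: [[0.006, -1.0, -0.021], [-0.003, -0.021, 1.0], [-1.0, -0.006, -0.003]]
force: [0.6, 0.2, -0.5]
gripper_width: 0.0851
t 18.22 pos [ 0.5317 -0.1775  0.0388] yaw 91.22 tilt 0.37 | shift after turn [0.78 0.27 0.09] now-axes [0.78 0.27 0.09] turn x 0.000 w 0.0851 F [ 0.6  0.2 -0.5]
level turn y -0.003 z 0.006
```

```bash
python3 -m jog '[[[0.7,0.3,0.1,0,-0.003,0.006,8.5],[0,0,0,0,0,0,8.5]]]' 40; python3 to.py .529 -.1767 .031 91.2;  python3 -m jog '[[[0,0,0,0,0,0,3],[0,0,0,0,0,0,3],[0,0,0,0,0,0,3],[0,0,0,0,0,0,3],[0,0,0,0,0,0,3],[0,0,0,0,0,0,3],[0,0,0,0,0,0,3],[0,0,0,0,0,0,3]]]' 40; python3 to.py .529 -.1767 .031 91.2;
```

```text
t: 18.38
position: [0.5291, -0.1771, 0.0325]
orientation: [[0.001, -1.0, -0.021], [-0.0, -0.021, 1.0], [-1.0, -0.001, -0.0]]
force: [0.0, -0.6, 0.6]
gripper_width: 0.0849
t 18.38 pos [ 0.5291 -0.1771  0.0325] yaw 91.19 tilt 0.05 | shift after turn [0.15 0.01 0.04] now-axes [0.15 0.01 0.04] turn x -0.000 w 0.0849 F [ 0.  -0.6  0.6]
level turn y -0.000 z 0.001
t: 19.05
position: [0.5299, -0.1775, 0.0339]
orientation: [[0.003, -1.0, -0.021], [-0.001, -0.021, 1.0], [-1.0, -0.003, -0.001]]
force: [-0.1, -0.3, -1.4]
gripper_width: 0.0352
t 19.05 pos [ 0.5299 -0.1775  0.0339] yaw 91.17 tilt 0.17 | shift after turn [0.29 0.09 0.09] now-axes [0.29 0.09 0.09] turn x -0.000 w 0.0352 F [-0.1 -0.3 -1.4]
level turn y -0.001 z 0.003
```

```bash
python3 -m jog '[[[-1,0,0,0,0,0,3],[-2,0,0,0,0,0,3],[-2.5,0,0,0,0,0,3],[-0.5,-1,2.5,0.05,0,0,3],[0,-1,3,0.05,0,0,3],[0,-1,3,0,0,0,3],[0,-1.3,3,0,0,0,3],[0,-1.3,3,0,0,0,3],[0,-0.4,2,0,0,0,3],[0,0,0,0,0,0,3]]]' 40; python3 to.py .5906 -.0049 .06 85.4
```

```text
t: 19.88
position: [0.6021, -0.0112, 0.1031]
orientation: [[0.005, -0.996, 0.091], [-0.0, 0.091, 0.996], [-1.0, -0.005, 0.0]]
force: [0.6, -0.5, -1.2]
gripper_width: 0.0352
t 19.88 pos [ 0.6021 -0.0112  0.1031] yaw 84.78 tilt 0.31 | shift after turn [4.31 1.2  0.53] now-axes [4.31 1.23 0.52] turn x -0.011 w 0.0352 F [ 0.6 -0.5 -1.2]
level turn y 0.000 z 0.005
```

```bash
python3 -m jog '[[[1,1.2,0.5,-0.011,0,0.005,3],[1.5,0,0,0,0,0,3],[1,0,0,0,0,0,3],[0,0,0,0,0,0,3],[0,0,0,0,0,0,3]]]' 40; python3 to.py .5906 -.0049 .0119 85.4
python3 - <<'E'
from h import *
m=cams.camera_model('wrist');a=cams.read_camera('wrist')
np.savez('w8.npz',K=m['camera_matrix'],V=m['view'])
b=cams.read_camera('top')
cv2.imwrite('pics/top2.png',b[:,:,::-1])
cv2.imwrite('pics/w8.png',a[:,:,::-1])
E
```

```text
t: 20.3
position: [0.5913, -0.0044, 0.0698]
orientation: [[0.003, -0.997, 0.076], [-0.001, 0.076, 0.997], [-1.0, -0.003, -0.001]]
force: [0.4, 0.4, -0.1]
gripper_width: 0.0347
t 20.30 pos [ 0.5913 -0.0044  0.0698] yaw 85.62 tilt 0.16 | shift after turn [ 5.79  0.06 -0.05] now-axes [ 5.79  0.08 -0.05] turn x 0.004 w 0.0347 F [ 0.4  0.4 -0.1]
level turn y -0.001 z 0.003
```

View pics/w8.png

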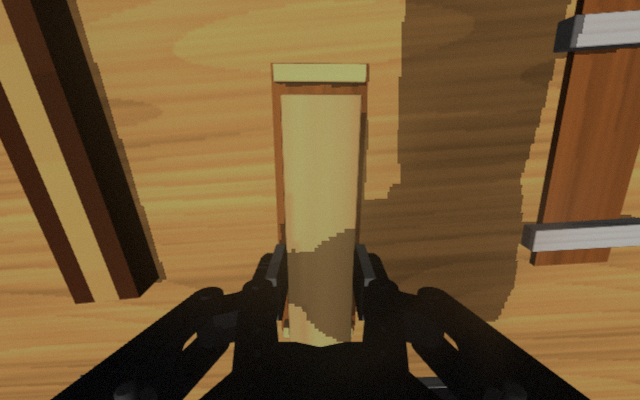

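```bash
python3 - <<'E'
from h import *
np.set_printoptions(precision=4,suppress=True)
w=np.load('w8.npz');m=dict(camera_matrix=w['K'],view=w['V'])
R=np.array(robot.get_state()['orientation'])
s=pts(m,[(272,64),(368,65)],.018);i=pts(m,[(273,81),(367,82)],.018);c=pts(m,[(283,96),(361,97)],.082);e=pts(m,[(288,342.5),(352,343)],.082)
for n,q in(('stop',s),('inner',i),('caul',c),('far',e)): print(n,q,q.mean(0),np.linalg.norm(q[1]-q[0]),ang(q[0],q[1]))
a=np.radians(85.5);y=np.array([-np.sin(a),np.cos(a)]);z=np.array([np.cos(a),np.sin(a)])
rc=i.mean(0)-y*.097; cc=c.mean(0)-y*.085
print('rest',rc,s.mean(0)-y*.11,'caul',cc,ang(c.mean(0),e.mean(0)),np.linalg.norm(c.mean(0)-e.mean(0)),'shift y,z mm',(rc-cc)@y*1000,(rc-cc)@z*1000)
E
```

```text
stop [[ 0.4805 -0.0269]
 [ 0.4858  0.0336]] [0.4831 0.0033] 0.06071999532513047 85.02598438201449
inner [[ 0.4904 -0.0276]
 [ 0.4956  0.0327]] [0.493  0.0026] 0.06047553236772462 85.00965346042751
caul [[ 0.5044 -0.0145]
 [ 0.5074  0.0195]] [0.5059 0.0025] 0.03416139697273917 84.8884750456182
far [[ 0.6386 -0.0274]
 [ 0.6418  0.01  ]] [ 0.6402 -0.0087] 0.03749242491567584 85.10900587398531
rest [ 0.5897 -0.0051] [ 0.5928 -0.0053] caul [ 0.5906 -0.0041] -4.791611016933939 0.13474230007464646 shift y,z mm 0.8739468051569412 -0.9854750922744864
```

```bash
python3 -m jog '[[[1,0.05,-0.1,0.006,0,0.003,3],[1.5,0,0,0,0,0,3],[1.2,0,0,0,0,0,3],[0.6,0,0,0,0,0,3],[0,0,0,0,0,0,3],[0,0,0,0,0,0,3]]]' 40; python3 to.py .5908 -.0053 .0119 85.2
```

```text
t: 20.9
position: [0.5932, -0.0079, 0.0271]
orientation: [[0.005, -0.996, 0.087], [-0.001, 0.087, 0.996], [-1.0, -0.005, -0.001]]
force: [1.2, 0.3, -1.8]
gripper_width: 0.0351
t 20.90 pos [ 0.5932 -0.0079  0.0271] yaw 85.00 tilt 0.28 | shift after turn [1.52 0.26 0.23] now-axes [1.52 0.27 0.23] turn x -0.004 w 0.0351 F [ 1.2  0.3 -1.8]
level turn y -0.001 z 0.005
```

```bash
python3 -m jog '[[[0.5,0.28,0.22,-0.004,0,0.005,3],[0.5,0,0,0,0,0,3],[0.2,0,0,0,0,0,3],[0,0,0,0,0,0,3]]]' 40; python3 to.py .5908 -.0053 .0119 85.2
```

```text
t: 21.23
position: [0.5914, -0.0054, 0.0156]
orientation: [[0.002, -0.997, 0.083], [-0.001, 0.083, 0.997], [-1.0, -0.002, -0.001]]
force: [0.4, 0.7, -0.6]
gripper_width: 0.0347
t 21.23 pos [ 0.5914 -0.0054  0.0156] yaw 85.23 tilt 0.10 | shift after turn [0.37 0.06 0.  ] now-axes [0.37 0.06 0.  ] turn x 0.001 w 0.0347 F [ 0.4  0.7 -0.6]
level turn y -0.001 z 0.002
```

```bash
python3 -m jog '[[[0.25,0.05,0,0,0,0.002,3]]]' 40; python3 -m jog '[[[0.2,0,0,0,0,0,3]]]' 40; python3 to.py .5908 -.0053 .0119 85.2
```

```text
t: 21.32
position: [0.5913, -0.0053, 0.0135]
orientation: [[0.001, -0.997, 0.083], [-0.0, 0.083, 0.997], [-1.0, -0.001, -0.0]]
force: [0.0, 1.0, -0.6]
gripper_width: 0.035
t: 21.4
position: [0.5913, -0.0052, 0.0117]
orientation: [[0.001, -0.997, 0.083], [-0.0, 0.083, 0.997], [-1.0, -0.001, -0.0]]
force: [-10.2, 0.2, 21.0]
gripper_width: 0.0347
t 21.40 pos [ 0.5913 -0.0052  0.0117] yaw 85.24 tilt 0.04 | shift after turn [-0.02  0.05 -0.01] now-axes [-0.02  0.05 -0.01] turn x 0.001 w 0.0347 F [-10.2   0.2  21. ]
level turn y -0.000 z 0.001
```

```bash
python3 -m jog '[[[0,0,0,0,0,0,4],[0,0,0,0,0,0,5],[0,0,0,0,0,0,6],[0,0,0,0,0,0,8],[0,0,0,0,0,0,8.5],[0,0,0,0,0,0,8.5],[-2,0,0,0,0,0,8.5],[-3.5,0,0,0,0,0,8.5],[-3.5,0,0,-0.117,0,0,8.5],[-1,2,-2,0,0,0,8.5]]]'; python3 -m jog '[[[0,1.2,-3.5,0,0,0,8.5],[0,1.2,-3.5,0,0,0,8.5],[0,1.2,-3.5,0,0,0,8.5],[0,0,-3,0,0,0,8.5],[0,0,0,0,0,0,8.5],[0,0,0,0,0,0,8.5]]]'; python3 to.py .5293 -.179 .06 91.9; python3 - <<'E'
from h import *
m=cams.camera_model('wrist');a=cams.read_camera('wrist')
np.savez('w9.npz',K=m['camera_matrix'],V=m['view'])
b=cams.read_camera('top')
cv2.imwrite('pics/top3.png',b[:,:,::-1])
cv2.imwrite('pics/w9.png',np.vstack([cv2.resize(a[:,:,::-1],(480,300)),cv2.resize(b[145:270,200:400,::-1],(480,300),interpolation=cv2.INTER_CUBIC)]))
E
```

```text
t: 22.23
position: [0.5715, -0.0239, 0.111]
orientation: [[-0.006, -0.999, -0.042], [0.0, -0.042, 0.999], [-1.0, 0.006, 0.001]]
force: [1.3, -1.0, 0.6]
gripper_width: 0.0851
t: 22.73
position: [0.5409, -0.1674, 0.1182]
orientation: [[0.005, -0.999, -0.045], [-0.003, -0.045, 0.999], [-1.0, -0.005, -0.003]]
force: [-0.1, 0.1, -0.2]
gripper_width: 0.0855
t 22.73 pos [ 0.5409 -0.1674  0.1182] yaw 92.55 tilt 0.30 | shift after turn [ 5.82  1.2  -1.13] now-axes [ 5.82  1.23 -1.1 ] turn x 0.011 w 0.0855 F [-0.1  0.1 -0.2]
level turn y -0.003 z 0.005
```

View pics/w9.png

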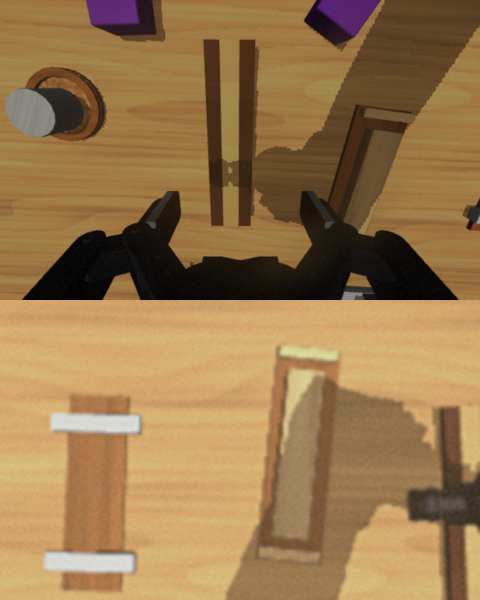

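```bash
python3 - <<'E'
from h import *
np.set_printoptions(precision=4,suppress=True)
w=np.load('w9.npz');m=dict(camera_matrix=w['K'],view=w['V'])
c=pts(m,[(204,40),(255,40),(251,226),(211,226)],.028,k=.75);print('blank',c.mean(0),ang(c[0],c[3]),ang(c[1],c[2]),np.linalg.norm(c[0]-c[3]),np.linalg.norm(c[0]-c[1]))
m=cams.camera_model('top');A=lambda P,z:pts(m,[(u,v-300) for u,v in P],z,(200,145),2.4)
c=A([(287,369),(326,373),(312,542),(272,537)],.024);print('caul',c.mean(0),ang(c[3],c[0]),ang(c[2],c[1]),np.linalg.norm(c[0]-c[3]))
t=A([(52,414),(141,417),(140,434),(50,431)],.02);u=A([(45,551),(136,554),(134,572),(43,569)],.02)
print('rack',(t.mean(0)+u.mean(0))/2,np.linalg.norm(t.mean(0)-u.mean(0)),ang(u.mean(0),t.mean(0)),ang(t[1],t[0]),ang(u[1],u[0]))
E
```

```text
blank [ 0.5295 -0.1798] 1.9028256390433576 2.4121168593911735 0.2199395093031762 0.05091759464597306
caul [ 0.5887 -0.0053] -4.242742059386206 -4.104532838356086 0.16924235619521805
rack [0.5481 0.2018] 0.13794739164030295 -0.6746725425829436 88.83498971131336 89.02696281738994
```

```bash
python3 -m jog '[[[1,1.2,-1.1,0.008,-0.003,0.005,8.5],[2.5,0,0,0,0,0,8.5],[2.5,0,0,0,0,0,8.5],[0.5,0,0,0,0,0,8.5],[0,0,0,0,0,0,8.5],[0,0,0,0,0,0,8.5]]]' 50; python3 to.py .5295 -.1795 .007 92.1
```

```text
t: 23.33
position: [0.5318, -0.1716, 0.0524]
orientation: [[0.001, -0.999, -0.048], [0.001, -0.048, 0.999], [-1.0, -0.001, 0.001]]
force: [0.0, -0.4, 0.4]
gripper_width: 0.085
t 23.33 pos [ 0.5318 -0.1716  0.0524] yaw 92.73 tilt 0.10 | shift after turn [ 4.54  0.26 -0.78] now-axes [ 4.54  0.28 -0.79] turn x 0.011 w 0.0850 F [ 0.  -0.4  0.4]
level turn y 0.001 z 0.001
```

```bash
python3 -m jog '[[[1.2,0.28,-0.8,0.011,0,0,8.5],[1.5,0,0,0,0,0,8.5],[1,0,0,0,0,0,8.5],[0.3,0,0,0,0,0,8.5],[0,0,0,0,0,0,8.5]]]' 50; python3 to.py .5295 -.1795 .007 92.1
```

```text
t: 23.75
position: [0.5329, -0.1803, 0.014]
orientation: [[0.008, -0.999, -0.038], [-0.001, -0.038, 0.999], [-1.0, -0.008, -0.002]]
force: [-0.3, 0.8, 0.3]
gripper_width: 0.0852
t 23.75 pos [ 0.5329 -0.1803  0.014 ] yaw 92.18 tilt 0.45 | shift after turn [0.7  0.33 0.1 ] now-axes [0.7  0.34 0.1 ] turn x 0.001 w 0.0852 F [-0.3  0.8  0.3]
level turn y -0.002 z 0.008
```

```bash
python3 -m jog '[[[0.6,0.35,0.1,0,-0.002,0.008,8.5],[0,0,0,0,0,0,8.5],[0,0,0,0,0,0,4],[0,0,0,0,0,0,4],[0,0,0,0,0,0,4],[0,0,0,0,0,0,4],[0,0,0,0,0,0,4],[0,0,0,0,0,0,4],[0,0,0,0,0,0,4],[0,0,0,0,0,0,4]]]' 60; python3 to.py .548 .202 .10 89.2
```

```text
t: 24.58
position: [0.53, -0.18, 0.0095]
orientation: [[0.001, -0.999, -0.038], [-0.0, -0.038, 0.999], [-1.0, -0.001, -0.0]]
force: [-0.6, -0.6, -1.0]
gripper_width: 0.0505
t 24.58 pos [ 0.53   -0.18    0.0095] yaw 92.15 tilt 0.07 | shift after turn [-9.05 -1.27 38.22] now-axes [-9.05 -3.25 38.1 ] turn x 0.051 w 0.0505 F [-0.6 -0.6 -1. ]
level turn y -0.000 z 0.001
```

```bash
python3 -m jog '[[[-1,0,0,0,0,0,4],[-2.5,0,0,0,0,0,4],[-2.5,0,0,0,0,0,4],[-2,-0.2,3,0.05,0,0,4],[0,-0.2,4,0,0,0,4],[0,-0.2,4,0,0,0,4],[0,-0.2,4,0,0,0,4],[0,-0.2,4,0,0,0,4],[0,-0.2,4,0,0,0,4],[0,-0.2,4,0,0,0,4]]]' 60; python3 to.py .548 .202 .10 89.3
```

```text
t: 25.42
position: [0.5483, 0.0925, 0.0998]
orientation: [[0.005, -1.0, 0.031], [-0.001, 0.031, 1.0], [-1.0, -0.005, -0.001]]
force: [0.8, 0.7, -2.1]
gripper_width: 0.0506
t 25.42 pos [0.5483 0.0925 0.0998] yaw 88.22 tilt 0.29 | shift after turn [-0.02  0.16 10.94] now-axes [-0.03  0.37 10.94] turn x -0.019 w 0.0506 F [ 0.8  0.7 -2.1]
level turn y -0.001 z 0.005
```

```bash
python3 -m jog '[[[0,0,3.6,-0.01,0,0.005,4],[0,0.1,3.6,0,0,0,4],[0,0,2.2,0,0,0,4],[0,0,0,0,0,0,4],[1.5,0,0,0,0,0,4],[0,0,0,0,0,0,4],[0,0,0,0,0,0,4]]]' 60; python3 to.py .548 .202 .0295 89.3
python3 - <<'E'
from h import *
m=cams.camera_model('wrist');a=cams.read_camera('wrist')
np.savez('w10.npz',K=m['camera_matrix'],V=m['view'])
cv2.imwrite('pics/w10.png',a[:,:,::-1])
E
```

```text
t: 26.0
position: [0.5491, 0.2009, 0.0899]
orientation: [[0.005, -1.0, 0.008], [0.003, 0.008, 1.0], [-1.0, -0.004, 0.003]]
force: [0.7, 1.5, -2.5]
gripper_width: 0.0505
t 26.00 pos [0.5491 0.2009 0.0899] yaw 89.53 tilt 0.30 | shift after turn [6.04 0.12 0.11] now-axes [6.04 0.14 0.09] turn x 0.004 w 0.0505 F [ 0.7  1.5 -2.5]
level turn y 0.003 z 0.004
```

View pics/w10.png

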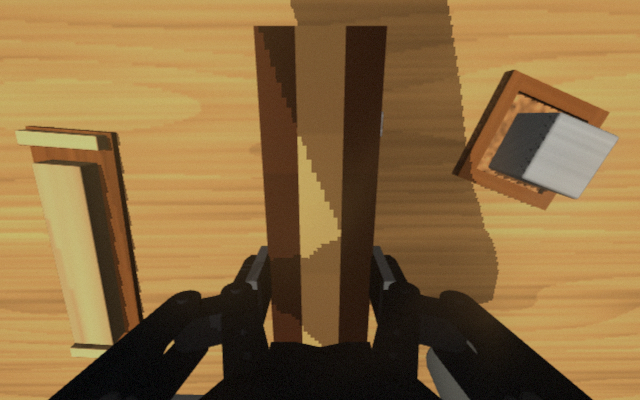

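```bash
python3 - <<'E'
from h import *
np.set_printoptions(precision=4,suppress=True)
w=np.load('w10.npz');m=dict(camera_matrix=w['K'],view=w['V'])
c=pts(m,[(254,26),(386,26)],.108);f=pts(m,[(296,26),(346,26),(339,342),(301,342)],.108)
print(c,c.mean(0),ang(c[0],c[1]),'centre',c.mean(0)+[.11,-.001],'mid strip',f,ang((f[0]+f[1])/2,(f[2]+f[3])/2))
E
```

```text
[[0.438  0.1756]
 [0.4384 0.227 ]] [0.4382 0.2013] 89.51889317598327 centre [0.5482 0.2003] mid strip [[0.4381 0.192 ]
 [0.4383 0.2114]
 [0.592  0.2106]
 [0.5918 0.1893]] -0.6537169212882333
```

```bash
python3 -m jog '[[[1,0,0.1,0,0.003,0.004,4],[1.5,0,0,0,0,0,4],[1.2,0,0,0,0,0,4],[0.7,0,0,0,0,0,4],[0,0,0,0,0,0,4],[0,0,0,0,0,0,4]]]' 60; python3 to.py .5496 .2022 .0295 89.4
```

```text
t: 26.55
position: [0.5506, 0.1977, 0.0455]
orientation: [[0.002, -1.0, 0.015], [-0.001, 0.015, 1.0], [-1.0, -0.002, -0.001]]
force: [0.0, 0.8, -2.8]
gripper_width: 0.0508
t 26.55 pos [0.5506 0.1977 0.0455] yaw 89.13 tilt 0.11 | shift after turn [1.6  0.1  0.45] now-axes [1.6  0.11 0.45] turn x -0.005 w 0.0508 F [ 0.   0.8 -2.8]
level turn y -0.001 z 0.002
```

```bash
python3 -m jog '[[[0.5,0.1,0.45,-0.005,0,0.002,4],[0.5,0,0,0,0,0,4],[0.2,0,0,0,0,0,4],[0,0,0,0,0,0,4]]]' 60; python3 to.py .5496 .2022 .0295 89.4
```

```text
t: 26.88
position: [0.5507, 0.2024, 0.034]
orientation: [[0.002, -1.0, 0.011], [-0.0, 0.011, 1.0], [-1.0, -0.002, -0.0]]
force: [-0.0, 0.3, -2.0]
gripper_width: 0.0505
t 26.88 pos [0.5507 0.2024 0.034 ] yaw 89.39 tilt 0.09 | shift after turn [ 0.45  0.11 -0.03] now-axes [ 0.45  0.11 -0.03] turn x -0.000 w 0.0505 F [-0.   0.3 -2. ]
level turn y -0.000 z 0.002
```

```bash
python3 -m jog '[[[0.25,0.1,0,0,0,0.002,4]]]' 60; python3 -m jog '[[[0.2,0.05,0,0,0,0,4]]]' 60; python3 to.py .5496 .2022 .0295 89.4
```

```text
t: 26.97
position: [0.5501, 0.2027, 0.0319]
orientation: [[0.001, -1.0, 0.011], [0.0, 0.011, 1.0], [-1.0, -0.001, 0.0]]
force: [0.0, 1.2, -3.5]
gripper_width: 0.051
t: 27.05
position: [0.5496, 0.2028, 0.0299]
orientation: [[0.001, -1.0, 0.01], [0.0, 0.01, 1.0], [-1.0, -0.001, 0.0]]
force: [-0.3, 0.0, -3.3]
gripper_width: 0.0502
t 27.05 pos [0.5496 0.2028 0.0299] yaw 89.41 tilt 0.04 | shift after turn [ 0.04 -0.   -0.06] now-axes [ 0.04 -0.   -0.06] turn x 0.000 w 0.0502 F [-0.3  0.  -3.3]
level turn y 0.000 z 0.001
```

```bash
python3 -m jog '[[[0.12,0,-0.05,0,0,0,4]]]' 60; python3 to.py .5496 .2022 .0295 89.4
```

```text
t: 27.13
position: [0.5496, 0.2028, 0.0295]
orientation: [[0.001, -1.0, 0.01], [0.001, 0.01, 1.0], [-1.0, -0.001, 0.001]]
force: [-5.4, 2.0, 13.7]
gripper_width: 0.0504
t 27.13 pos [0.5496 0.2028 0.0295] yaw 89.42 tilt 0.10 | shift after turn [-0.   -0.   -0.06] now-axes [-0.   -0.   -0.06] turn x 0.000 w 0.0504 F [-5.4  2.  13.7]
level turn y 0.001 z 0.001
```

Contact. I'll release, rise well clear and back toward the robot, then check from the top.

```bash
python3 -m jog '[[[0,0,0,0,0,0,5.3],[0,0,0,0,0,0,6],[0,0,0,0,0,0,7],[0,0,0,0,0,0,8.5],[0,0,0,0,0,0,8.5],[0,0,0,0,0,0,8.5],[-2,0,0,0,0,0,8.5],[-3.5,0,0,0,0,0,8.5],[-3.5,0,0,0,0,0,8.5],[-3,0,0,0,0,0,8.5]]]'; python3 -m jog '[[[-3,2,0,0,0,0,8.5],[-2,3,0,0,0,0,8.5],[0,4,0,0,0,0,8.5],[0,4,0,0,0,0,8.5],[0,4,0,0,0,0,8.5],[0,4,0,0,0,0,8.5],[0,4,0,0,0,0,8.5],[0,2,0,0,0,0,8.5],[0,0,0,0,0,0,8.5],[0,0,0,0,0,0,8.5]]]'; python3 - <<'E'
from h import *
b=cams.read_camera('top')[:,:,::-1];cv2.imwrite('pics/top4.png',b)
cv2.imwrite('pics/f1.png',cv2.resize(b[150:275,140:350],None,fx=3.8,fy=3.8,interpolation=cv2.INTER_CUBIC))
E
```

```text
t: 27.97
position: [0.5453, 0.201, 0.1461]
orientation: [[-0.011, -1.0, 0.01], [-0.003, 0.01, 1.0], [-1.0, 0.011, -0.003]]
force: [1.2, 0.1, 0.4]
gripper_width: 0.0848
t: 28.8
position: [0.2698, 0.204, 0.207]
orientation: [[0.006, -1.0, 0.013], [0.006, 0.013, 1.0], [-1.0, -0.006, 0.006]]
force: [0.4, -0.3, -0.5]
gripper_width: 0.085
```

View pics/f1.png

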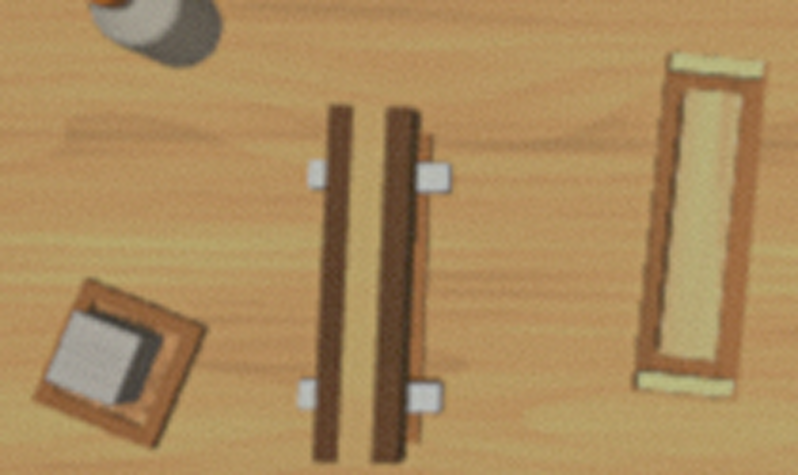

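```bash
python3 - <<'E'
from h import *
np.set_printoptions(precision=4,suppress=True)
m=cams.camera_model('top');B=lambda P,z:pts(m,P,z,(140,150),3.8)
b=B([(369.5,107),(355.5,461.5)],.048);print('blank',b.mean(0),np.linalg.norm(b[0]-b[1]),ang(b[1],b[0]),'rack .5488 .2020 ang -.7')
s=B([(78,311),(143,336),(119,404),(48,378)],.048);t=B([(90,280),(207,325),(156,445),(37,398)],.011)
print('sq',s.mean(0),[ang(s[i],s[i+1]) for i in range(3)],[np.linalg.norm(s[i]-s[i+1]) for i in range(3)],'tray',t.mean(0))
c=B([(685,87),(741,94),(719,360),(661,353)],.024);print('caul',c.mean(0),ang(c[3],c[0]),ang(c[2],c[1]),np.linalg.norm(c[3]-c[0]))
E
python3 - <<'E'
import cv2
a=cv2.imread('pics/top0.png');b=cv2.imread('pics/top4.png')
import numpy as np
for n,(x0,y0,x1,y1) in dict(plane=(250,110,325,145),glue=(155,132,205,172)).items(): print(n,np.abs(a[y0:y1,x0:x1].astype(int)-b[y0:y1,x0:x1]).mean())
E
```

```text
blank [0.5495 0.2031] 0.21750014687166805 -0.2854485821542632 rack .5488 .2020 ang -.7
sq [0.5013 0.3649] [np.float64(-109.72710086823045), np.float64(162.97373721643277), np.float64(71.29620605722752)] [np.float64(0.04349531675203601), np.float64(0.04345315240072974), np.float64(0.047017281082243505)] tray [0.4973 0.3642]
caul [ 0.591  -0.0049] -4.302717451959271 -4.0837021925703985 0.16933111781351726
plane 2.6506666666666665
glue 2.645
```

```bash
python3 -c "
from cell import job_done
print(job_done())"
```

```text
the job is handed in; nothing more can be done
None
```

The stack is apart and everything is put away in the order asked: round weight, square weight, caul, blank. I handed the job in at about 29 s with the gripper open and clear of everything.

What the last checks showed, from the top camera:

| Item | Offset from its place | Angle |
|---|---|---|
| Blank on the rack | about 1 mm | within about 0.4° of the rack |
| Caul on the rest | within 1 mm | about 0.5° from the rest |
| Square weight in its recess | about 4 mm, of 8 mm clearance | roughly in line with the tray; its corners read to only a few degrees |
| Round weight in its recess | about 5 mm, of 8 mm clearance | not applicable |

- **Round weight:** I last measured it after placing the square weight, not in the final picture. Both weights are in their recesses but not dead centre.
- **Plane and glue bottle:** before-and-after pictures show no visible change in either.
- **One rough contact:** setting the round weight down pressed it on its floor harder than meant. The wrist z-force peaked at 87 N (about 95 N in all), under the 120 N limit. The other three touched down with about 25 N or less.

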